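# Fit the keyed mandrel in the tape winder and hold it home

## Robot

A 6-joint arm with a two-finger parallel gripper is mounted at the origin on the work surface. World frame = base frame: x ahead of the robot, y to its left, z up, the work surface at z = 0. Lengths are in m, angles in rad, forces in N, time in s.
With the tool pointing down it reaches from about 0.4 to 0.925 m from the base axis. Payload 12.5 kg.
Tool frame: the origin (TCP) lies on the centre line of the jaws, within the pads' length; the fingertips stand 19 mm ahead of it and the grasp point (between the pads) is the TCP; x points along the fingers, y is the direction in which the jaws open and shut, and the axes are right-handed (so a half turn about x gives the same grasp; the last joint's range is limited). The gripper opens to 95 mm and grips with 3 to 60 N. Pads are 20 mm wide; open, the fingers measure 119 mm over their backs; the gripper's body (75 mm by 180 mm) begins 59 mm behind the grasp point.
Start: joints at [-1.386, 0.491, 1.559, -0, 1.092, -0.106], TCP at [0.179, -0.599, 0.234] pointing down, gripper open.
Joint ranges: [-3.1, 3.1], [-0.84, 2.19], [0.05, 2.79], [-1.13, 4.28], [0.06, 2.93], [-2.69, 2.69]. Speed limits (rad/s): [2.22, 2.22, 2.79, 3.14, 3.14, 3.14].

## Interface

Orientations are given as a unit quaternion [w, x, y, z].
In Python, from workcell import arm, imaging, finish_job gives the robot as it stands. The module is installed in compiled form; this text tells all that it offers.
- The arm moves only by the tool arm_command, never from a script. Its argument "increments" is a list of rows, each a list of 2 entries, a list of its own where there are three numbers: the shift along the world's x, y, z in m, then the turn about the world's z in degrees. A call has 1 to 12 rows; each row is the pose to reach, as a shift and turn from the pose commanded when the call began; what a row does not reach only later rows make up. A row lasts 1/12 s, in which the tool goes at most 41.7 mm and 7.16 degrees, less where a joint would pass 70% of its speed; a pose out of reach is approached as far as the arm can. A call with a gripper value outside its range is refused whole. "jaw" is the finger opening in m, from 0 to 0.0951, set as the call begins (left out, the last holds). The fingers move at their own pace and stop on an object; the grip force is fixed at half the most. Time passes only in rows, so rows that repeat a pose let the fingers close. It gives the time, the measured TCP pose, the force and the opening at its end, in the units of the state.
- arm.observe(): the state, without advancing time (a new reading comes with each control period).
- imaging.get_image(name): name is "side" or "top"; returns a dict with "img" (400x640x3 uint8, red, green, blue), "z_map" (400x640 float32, m along the optical axis (not along the pixel's ray), 0 where there is no reading), "fx", "fy", "cx", "cy" (pixels), "world_to_cam" (4x4, takes a point from world to camera coordinates). Camera axes: x right, y up, looking along -z (the intrinsics and any distortion apply to the point x, -y, -z); pixel columns grow to the right and rows downward; lengths in m; the calibration is good to about 2 mm. A picture is of the moment at which its call begins.
- finish_job(): hands the job in, once; it reports no verdict.
Trained networks look in a picture, given as the dict that the camera call returned (one of the last four; its "shot" number tells which), for a name from the list of things; names that differ only in an ending like _2 or _b are one class to them, and where a whole thing is asked for, a point or a joint stands for the part that bears it (a point fixed in the world has none). Each returns a list of dicts, best first, with "conf" (0 to 1); they miss things now and then, are a little off and sometimes report something else, mostly with a low value. They report only what shows in the picture. A call takes as long as a camera call. They do not tell look-alikes from the thing itself.
- imaging.masks_of(picture, label): "pixels" (400x640 bool, what is visible of it) and "pixel" ([column, row] in pixels, amid what is visible of it).
The state is a dict: "time": time; "q": joint angles; "qvel": joint speeds; "tau": joint torques, N m; "ee_pos": TCP position; "orientation": TCP orientation; "ft_force": force on the tool from outside, world axes, zero at the start; "torque": the same for the moment, N m; "gripper_width": opening from 0.0 (shut) to 1.0 (fully open).
Only numpy, scipy, OpenCV 4.12 (cv2) and the standard library are available. Lean on these libraries where they do the work, as an engineer would, in place of code of your own. Each camera call takes 0.05 s, during which the arm holds its last target. There are 200 camera calls.

## Task

Get the tape winder ready for its next reel: first press the brake pedal down to its stop so that it snaps over and the turntable is locked, then take the yellow-headed keyed mandrel out of the storage block, push its shaft into the hub and turn it until the key slips into the keyway. Keep pushing against the ejector spring until the collar sits fully down on the hub, and finish holding it there, gripped and pressed home, so that I can tighten the locking screw. The brake must still be on, and leave the other mandrels and everything else on the bench where they are.

Things in the scene. Friction and masses are not known exactly. Their poses are not given: they have to be found in the camera images.
- hub_face (a point): Centre of the top face of the winder's steel hub (60 mm diameter), 100 mm above the bench; z up, x along the keyway. Bore eight-sided, 22 mm across flats, 50 mm deep; one keyway on the x side, 7.5 mm wide, reaching 16.5 mm from the axis, open at the top. The hub turns with the turntable, freely until the brake is on, then holds against about 0.7 N m.
- turntable (a point): On the hub's axis at the top of the aluminium turntable, 170 mm diameter, 76 mm above the bench. Yellow mark on the hub's dark ring, 24 mm from the axis, on the keyway's side. Locking screw with black knob out of the hub, 90 degrees counter-clockwise (from above) from the keyway, 12 mm below the face, to 48 mm from the axis. Two guide rollers 110 mm from the axis, at the far side, 120 mm high.
- ejector_top (a point): Top of the brass ejector pin in the bore. Left alone it is 35 mm below the hub face; its spring pushes up with 8 N at first touch and 12 N when the mandrel is home 10 mm lower, so a mandrel that is let go rises again.
- pedal_top (a point): Middle of the top of the brake pedal, a black rubber-topped plate 46 x 50 mm on the winder's near side, 172 mm from the hub axis. 71 mm above the bench with the brake off, about 22 mm lower when on. Its x axis points from the pedal to the hub axis. Room for a closed gripper from above.
- brake_pedal (a joint): Brake pedal angle in rad: 0 is up, brake off. Pushed down, an over-centre spring resists with up to about 8 N on the plate; past 0.15 rad it snaps over to its stop at about 0.29, where the brake block presses up on the turntable's underside, and stays down by itself.
- keyed_mandrel: Steel mandrel with a YELLOW winged head, 121 mm tall, 280 to 455 g. Origin at the centre of the shaft's lower end, z up, x towards the key. Hangs by its collar in the block, origin 15 mm above the bench. Home in the hub: collar on the face, origin 45 mm below the hub face.
- mandrel_shaft (a point): On the mandrel's axis at the underside of its collar, 45 mm above its lower end. Below: shaft 20 mm diameter, tip tapered to 13 mm over the last 5 mm; brass key 6 mm wide, from 17 to 43 mm above the lower end, reaching 14.5 mm from the axis. The collar is 44 mm diameter, 6 mm thick; above it a post of 25 mm diameter to 91 mm.
- mandrel_head (a point): Centre of the yellow head, 106 mm above the shaft's lower end: a bar 50 mm long along x, 16 mm thick along y, 30 mm high (91 to 121 mm above the lower end). A black dot on top, 18 mm from the axis, marks the end on the key's side. Grip it across its 16 mm, from above.
- rack: Wooden storage block, fixed, 70 x 250 x 60 mm, origin at the centre of its underside, long side along its y; three through holes of 32 mm diameter at y = -80, 0 and 80 mm, one mandrel in each, in any order.
- grey_mandrel: Plain mandrel with a grey head, of the same height, in the block; to be left alone.
- black_mandrel: Plain mandrel with a black head, of the same height, in the block; to be left alone.
- tape_reel: Red reel of tape, 94 mm diameter, 22 mm high, lying on the bench; origin at the centre of its underside; to be left alone.
- scissors: Orange-handled scissors, about 210 mm long, lying on the bench; to be left alone.
- thread_cone: Dark brown thread cone, 60 mm diameter, 105 mm high, standing on the bench; to be left alone.
- awl: Awl with a dark wooden handle, 160 mm long, lying on the bench; to be left alone.
- glue_jar: Amber jar with a black cap, 60 mm diameter, 75 mm high, standing on the bench; to be left alone.
Mind the look-alikes: they are no part of the job. Leave any blue, pink or purple look-alike of the keyed_mandrel alone.

How it is judged:
By the outcome, as a careful person would: the job done as asked, in the order asked, and still so for the second after the job is handed in, while the arm keeps its last pose, push and grip.
It also fails if it takes over 61 s, if anything falls off the work surface, if the arm or the gripper's body presses on something with over 40 N, if the wrist force passes 120 N, or if a joint passes its speed limit or range.

## Working session

There is one attempt and no reset: what is moved stays moved. The work goes in short steps, Python scripts to look and compute and a tool call to move; the robot and the scene stay as the last step left them, time stands still between calls to the robot, and variables do not carry over. Pictures are saved under pics/ and viewed, about 8 in all and at most 12, crops included, and the job is handed in when it is done.

Besides the shell and the picture viewer there is one more tool, called as name(argument=value, ...), one argument or row to a line, values as JSON. arm_command: Moves the arm, as the interface text tells. Its arguments: {"type":"object","properties":{"increments":{"type":"array","items":{"type":"array"}},"jaw":{"type":"number"}},"required":["increments"]}

```bash
mkdir -p pics
cat > h.py <<'E'
import numpy as np, cv2
from workcell import arm, imaging, finish_job
def cloud(p):
    z=p["z_map"]; v,u=np.mgrid[:400,:640]
    c=np.stack([(u-p["cx"])/p["fx"]*z,-(v-p["cy"])/p["fy"]*z,-z],-1)
    T=np.linalg.inv(p["world_to_cam"]); w=c@T[:3,:3].T+T[:3,3]; w[z<=0]=np.nan; return w
def proj(p,x):
    c=p["world_to_cam"][:3,:3]@np.array(x)+p["world_to_cam"][:3,3]
    return [p["cx"]+p["fx"]*c[0]/-c[2],p["cy"]-p["fy"]*c[1]/-c[2]]
def save(im,n): cv2.imwrite("pics/"+n,im[:,:,::-1])
E
python3 - <<'E'
from h import *
a=imaging.get_image("top"); b=imaging.get_image("side")
print([k for k in a if k not in("img","z_map")],a["fx"],a["cx"])
save(a["img"],"top0.png"); save(b["img"],"side0.png")
for n,p in(("top",a),("side",b)):
    w=cloud(p)
    for l in["keyed_mandrel","mandrel_head","hub_face","turntable","pedal_top","rack","ejector_top","brake_pedal"]:
        try:
            for d in imaging.masks_of(p,l)[:4]:
                q=w[d["pixels"]]; print(n,l,round(d["conf"],2),np.round(d["pixel"]),np.round(np.nanmedian(q,0),3),np.round(np.nanmax(q[:,2]),3) if len(q) else '')
        except Exception as e: print(n,l,e)
print(arm.observe())
E
```

```text
['fx', 'fy', 'cx', 'cy', 'world_to_cam', 'shot'] 492.7017069658305 318.17593601237576
top keyed_mandrel 0.81 [438. 186.] [ 0.561 -0.314  0.115] 0.139
top keyed_mandrel 0.66 [423. 153.] [ 0.657 -0.278  0.098] 0.126
top keyed_mandrel 0.53 [409. 216.] [ 0.471 -0.246  0.103] 0.126
top keyed_mandrel 0.53 [472. 182.] [ 0.571 -0.42   0.095] 0.125
top mandrel_head 0.69 [474. 180.] [ 0.571 -0.419  0.095] 0.125
top mandrel_head 0.68 [436. 183.] [ 0.562 -0.313  0.117] 0.139
top mandrel_head 0.63 [421. 150.] [ 0.656 -0.278  0.1  ] 0.126
top mandrel_head 0.62 [409. 220.] [ 0.469 -0.242  0.109] 0.126
top hub_face 0.77 [236. 150.] [0.657 0.231 0.076] 0.107
top turntable 0.62 [240. 146.] [0.658 0.231 0.076] 0.107
top pedal_top 0.61 [238. 206.] [0.506 0.224 0.066] 0.078
top rack 0.85 [400. 192.] [ 0.55  -0.223  0.058] 0.069
top ejector_top 0.73 [436. 185.] [ 0.561 -0.314  0.119] 0.139
top brake_pedal 0.65 [236. 204.] [0.508 0.225 0.065] 0.078
side keyed_mandrel 0.8 [283. 144.] [ 0.655 -0.27   0.068] 0.123
side keyed_mandrel 0.69 [315. 128.] [ 0.559 -0.31   0.109] 0.138
side keyed_mandrel 0.58 [340. 1
[... 819 characters left out ...]
rake_pedal 0.85 [302. 267.] [0.505 0.232 0.065] 0.075
{'time': 0.9, 'q': array([-1.38561154e+00,  4.90861156e-01,  1.55890248e+00,  3.33381378e-05,
        1.09167911e+00, -1.05597889e-01]), 'qvel': array([-0.00077119,  0.00171331,  0.00019374,  0.00086368,  0.0007975 ,
       -0.00019983]), 'tau': array([-8.91733926e-04, -6.12455964e+01, -2.58427978e+01,  6.92789862e-02,
        4.46038402e-02, -4.27146369e-05]), 'ee_pos': array([ 0.17922261, -0.5987722 ,  0.23368423]), 'orientation': array([ 0.10249255,  0.69965964,  0.10238746, -0.69963452]), 'ft_force': array([0.00794569, 0.12954476, 0.28588672]), 'torque': array([0.06656029, 0.0144938 , 0.00759351]), 'gripper_width': 0.9951152749958081}
```

View pics/top0.png

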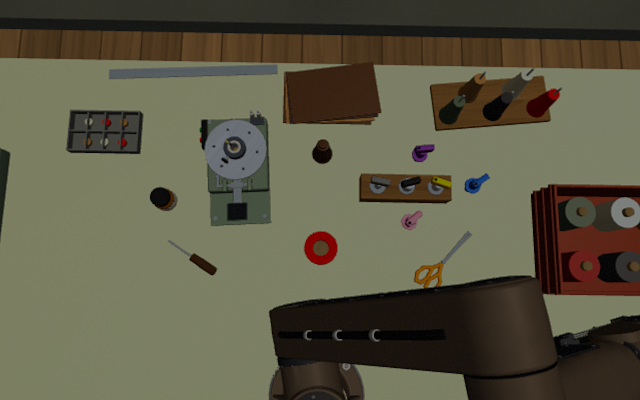

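View pics/side0.png

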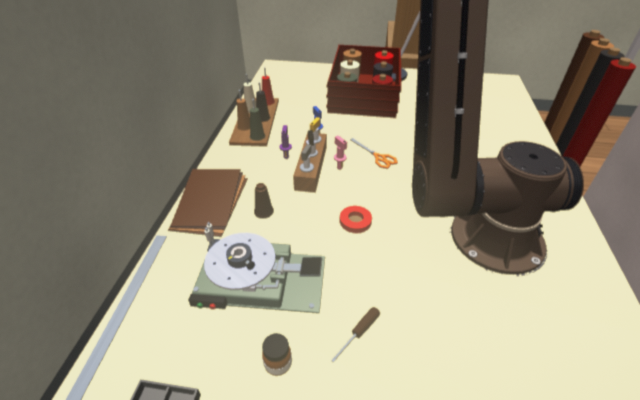

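Candidates in the top view are yellow in the block (438,184), blue (477,183), purple (423,152), pink (411,220), and grey (378,183) and black (410,183) in the block. I choose yellow, and check it in a close crop.

```bash
cat >> h.py <<'E'
def ang(v): return round(float(np.degrees(np.arctan2(v[1],v[0]))),1)
def yellow(p):
    h=cv2.cvtColor(p["img"],cv2.COLOR_RGB2HSV); return (abs(h[...,0].astype(int)-27)<6)&(h[...,1]>130)&(h[...,2]>60)
def head(p,zmin=.122,near=None):
    w=cloud(p); m=yellow(p)&(w[...,2]>zmin)
    if near is not None: m&=np.hypot(w[...,0]-near[0],w[...,1]-near[1])<.06
    q=w[m]
    zt=np.median(q[:,2]); q=q[abs(q[:,2]-zt)<.006]
    r=cv2.minAreaRect((q[:,:2]*1000).astype(np.float32)); 
    c=q[:,:2].mean(0); _,V=np.linalg.eigh(np.cov((q[:,:2]-c).T)); return len(q),r,c,zt,ang(V[:,1])
E
python3 - <<'E'
from h import *
a=imaging.get_image("top"); b=imaging.get_image("side")
def crop(p,x,y,s=30,n=260,g=2.0): return cv2.resize(np.clip(p["img"][y-s:y+s,x-s:x+s]*g,0,255).astype(np.uint8),(n,n),interpolation=cv2.INTER_CUBIC)
t=np.hstack([crop(a,438,184,22),crop(a,236,148,22),crop(a,238,208,22)]); s=np.hstack([crop(b,316,130,25,g=1.2),crop(b,239,258,25,g=1.2),crop(b,305,269,25,g=1.2)])
save(np.vstack([t,s]),"crop1.png")
for n,p in(("top",a),("side",b)):
    w=cloud(p); print(n,"cam",np.round(np.linalg.inv(p["world_to_cam"])[:3,3],3))
    try: print("head",head(p))
    except Exception as e: print(e)
    # hub: circle of face
    m=(np.hypot(w[...,0]-.655,w[...,1]-.24)<.05)&(w[...,2]>.094)&(w[...,2]<.108); q=w[m]
    print("hub",len(q),q.mean(0).round(4),np.median(q[:,2]),cv2.minEnclosingCircle((q[:,:2]*1000).astype(np.float32)))
    m=(np.hypot(w[...,0]-.655,w[...,1]-.24)<.12)&(abs(w[...,2]-.076)<.004); q=w[m]
    A=cv2.findContours(m.astype(np.uint8),cv2.RETR_EXTERNAL,cv2.CHAIN_APPROX_NONE)[0]; k=max(A,key=len)[:,0]
    c=w[k[:,1],k[:,0]][:,:2]; X=np.c_[2*c,np.ones(len(c))]
    for _ in range(4):
        sol=np.linalg.lstsq(X,(c**2).sum(1),rcond=None)[0]; R=np.sqrt(sol[2]+sol[0]**2+sol[1]**2); e=np.hypot(*(c-sol[:2]).T)-R; k=abs(e)<.006; X=X[k];c=c[k]
    print("tt circle",sol[:2].round(4),R.round(4),len(c))
    y=yellow(p)&(np.hypot(w[...,0]-.655,w[...,1]-.24)<.05); print("mark",np.argwhere(y)[:, ::-1].mean(0) if y.any() else None, w[y].round(4).tolist()[:6])
    d=imaging.masks_of(p,"pedal_top")[0]; g=d["pixels"]&(p["img"].max(2)<45)&(w[...,2]>.05); q=w[g]
    print("pedal",len(q),cv2.minAreaRect((q[:,:2]*1000).astype(np.float32)),np.median(q,0))
E
```

```text
top cam [0.295 0.016 1.391]
head (112, ((566.3539428710938, -318.7627258300781), (49.15522766113281, 15.987506866455078), 71.65184020996094), array([ 0.56556704, -0.31957476]), np.float64(0.1340912165206254), 71.4)
hub 336 [0.6587 0.2337 0.0992] 0.09904666283402797 ((653.525390625, 237.82553100585938), 38.7994499206543)
tt circle [0.6608 0.2326] 0.0827 185
mark [229.44444444 143.66666667] [[0.6785, 0.2554, 0.0977], [0.6746, 0.2546, 0.1014], [0.6745, 0.2518, 0.1022], [0.6752, 0.2495, 0.0997], [0.6723, 0.2548, 0.0997], [0.6726, 0.2522, 0.0989]]
pedal 294 ((489.1734313964844, 222.13763427734375), (44.785919189453125, 50.20790481567383), 0.9127948880195618) [0.49002616 0.22098507 0.06985798]
side cam [0.379 0.797 0.817]
head (31, ((560.5611572265625, -318.2848205566406), (44.811363220214844, 12.517509460449219), 70.50108337402344), array([ 0.55966355, -0.31767975]), np.float64(0.13415660060128576), 71.0)
hub 387 [0.6542 0.2382 0.099 ] 0.0992715508258798 ((648.76806640625, 239.69314575195312), 38.76163101196289)
tt circle [0.6571 0.2351] 0.0835 186
mark [230. 257.] [[0.6709, 0.2534, 0.1013]]
pedal 0 ((0.0, 0.0), (0.0, 0.0), 0.0) [nan nan nan]
  return _methods._mean(a, axis=axis, dtype=dtype,
  ret = um.true_divide(
```

View pics/crop1.png

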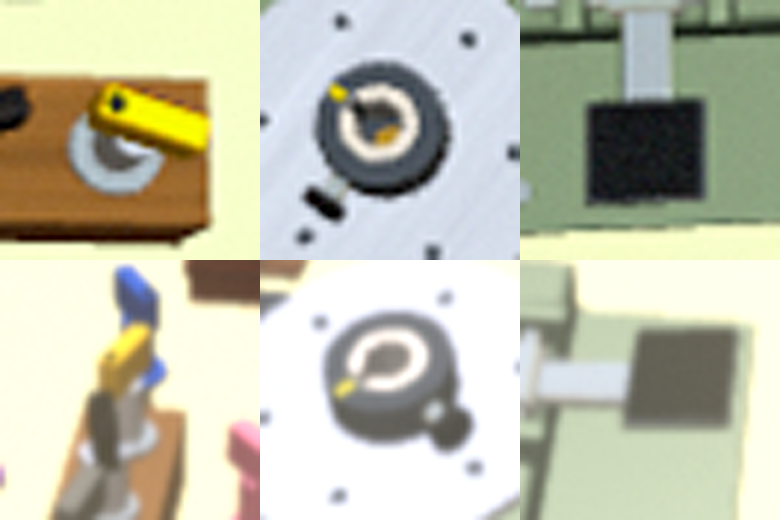

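The crop shows a yellow bar with its black dot at the +y end, so the key points at about 71°. The hub mark is at about 54° with the knob at about 143°, which fits. Brake first: I'll move over the pedal with the jaws shut.

arm_command(
  increments=[
    [[0.321, 0.35, 0], 0],
    [[0.321, 0.35, 0], 0],
    [[0.321, 0.35, 0], 0],
    [[0.321, 0.35, 0], 0],
    [[0.321, 0.35, 0], 0],
    [[0.321, 0.35, 0], 0],
    [[0.321, 0.35, 0], 0],
    [[0.321, 0.35, 0], 0],
    [[0.321, 0.35, 0], 0],
    [[0.321, 0.35, 0], 0],
    [[0.321, 0.35, 0], 0],
    [[0.321, 0.35, 0], 0],
  ],
  jaw=0,
)

```text
time: 2.1
ee_pos: [0.5027, -0.2453, 0.2339]
orientation: [0.103, 0.7, 0.103, -0.699]
ft_force: [-0.3, -1.2, -0.3]
gripper_width: 0.212
```

arm_command(
  increments=[
    [[-0.013, 0.471, 0], 0],
    [[-0.013, 0.471, 0], 0],
    [[-0.013, 0.471, 0], 0],
    [[-0.013, 0.471, 0], 0],
    [[-0.013, 0.471, 0], 0],
    [[-0.013, 0.471, 0], 0],
    [[-0.013, 0.471, 0], 0],
    [[-0.013, 0.471, 0], 0],
    [[-0.013, 0.471, 0], 0],
    [[-0.013, 0.471, 0], 0],
    [[-0.013, 0.471, 0], 0],
    [[-0.013, 0.471, 0], 0],
  ],
)

```text
time: 3.1
ee_pos: [0.4866, 0.2266, 0.2338]
orientation: [0.103, 0.7, 0.104, -0.699]
ft_force: [-0.2, -0.0, 1.0]
gripper_width: 0.003
```

arm_command(
  increments=[
    [[0, 0, -0.04], 0],
    [[0, 0, -0.08], 0],
    [[0, 0, -0.11], 0],
    [[0, 0, -0.135], 0],
    [[0, 0, -0.142], 0],
    [[0, 0, -0.146], 0],
    [[0, 0, -0.15], 0],
    [[0, 0, -0.154], 0],
    [[0, 0, -0.158], 0],
    [[0, 0, -0.162], 0],
    [[0, 0, -0.166], 0],
    [[0, 0, -0.166], 0],
  ],
)

```text
time: 4.1
ee_pos: [0.4879, 0.2223, 0.0683]
orientation: [0.102, 0.7, 0.102, -0.699]
ft_force: [-2.4, -1.5, 15.7]
gripper_width: 0.002
```

arm_command(
  increments=[
    [[0, 0, -0.001], 0],
    [[0, 0, -0.001], 0],
  ],
)

```text
time: 4.27
ee_pos: [0.488, 0.2223, 0.068]
orientation: [0.102, 0.7, 0.103, -0.699]
ft_force: [-3.9, -1.3, 17.5]
gripper_width: 0.002
```

arm_command(
  increments=[
    [[0, 0, 0.04], 0],
    [[0, 0, 0.08], 0],
    [[0, 0, 0.12], 0],
    [[0, 0, 0.16], 0],
    [[-0.03, -0.2, 0.16], 12],
    [[-0.03, -0.2, 0.16], 12],
    [[-0.03, -0.2, 0.16], 14],
    [[-0.03, -0.2, 0.16], 14],
    [[-0.03, -0.2, 0.16], 14],
    [[-0.03, -0.2, 0.16], 14],
  ],
  jaw=0,
)

```text
time: 5.1
ee_pos: [0.4565, 0.0174, 0.2268]
orientation: [0.186, 0.682, 0.185, -0.682]
ft_force: [-0.1, 0.2, 0.5]
gripper_width: 0.004
```

Run:
```python
from h import *
a=imaging.get_image("top"); b=imaging.get_image("side")
t=[]
for p in(a,b):
    w=cloud(p)
    for d in imaging.masks_of(p,"pedal_top")[:1]:
        x,y=map(int,d["pixel"]); print(d["conf"],x,y)
    m=(abs(w[...,0]-.488)<.018)&(abs(w[...,1]-.222)<.02)&(w[...,2]<.09); print("pedal z",np.percentile(w[m][:,2],[10,50,90]).round(4) if m.any() else None)
    y=yellow(p)&(np.hypot(w[...,0]-.655,w[...,1]-.24)<.05); print("mark",w[y].mean(0).round(4))
print(head(a))
save(np.hstack([cv2.resize(a["img"][120:230,180:300],(400,367)),cv2.resize(b["img"][220:320,190:330],(400,367))]),"brake.png")
```

```text
0.9 238 207
pedal z [0.0436 0.048  0.0519]
mark [0.6714 0.2488 0.092 ]
0.64 302 272
pedal z [0.0047 0.0479 0.051 ]
mark [0.6705 0.2542 0.1024]
(107, ((566.496826171875, -318.9884033203125), (49.90171432495117, 16.324291229248047), 68.92230224609375), array([ 0.56548177, -0.31957692]), np.float64(0.13499894080257024), 70.9)
```

The pedal stays down on its own: its top is at 48 mm, from 70 mm before. Next, the yellow mandrel.

arm_command(
  increments=[
    [[0.107, -0.341, 0], 40],
    [[0.107, -0.341, 0], 40],
    [[0.107, -0.341, 0], 40],
    [[0.107, -0.341, 0], 40],
    [[0.107, -0.341, 0], 40],
    [[0.107, -0.341, 0], 40],
    [[0.107, -0.341, 0], 40],
    [[0.107, -0.341, 0], 40],
    [[0.107, -0.341, 0], 40],
    [[0.107, -0.341, 0], 40],
    [[0.107, -0.341, 0], 40],
    [[0.107, -0.341, 0], 40],
  ],
  jaw=0.05,
)

```text
time: 6.3
ee_pos: [0.5647, -0.3171, 0.2261]
orientation: [-0.409, -0.577, -0.41, 0.577]
ft_force: [-0.3, 0.0, 0.2]
gripper_width: 0.524
```

Run:
```python
from h import *
b=imaging.get_image("side")
s=arm.observe(); print(s["ee_pos"],s["orientation"],s["q"].round(2),s["gripper_width"])
save(cv2.resize(b["img"][60:200,240:400],(640,560)),"above.png")
```

```text
[ 0.56462212 -0.31681542  0.22641225] [-0.40920482 -0.57644337 -0.40977619  0.57649626] [-0.61  0.53  1.51  0.    1.1  -0.28] 0.5249293420794575
```

View pics/above.png

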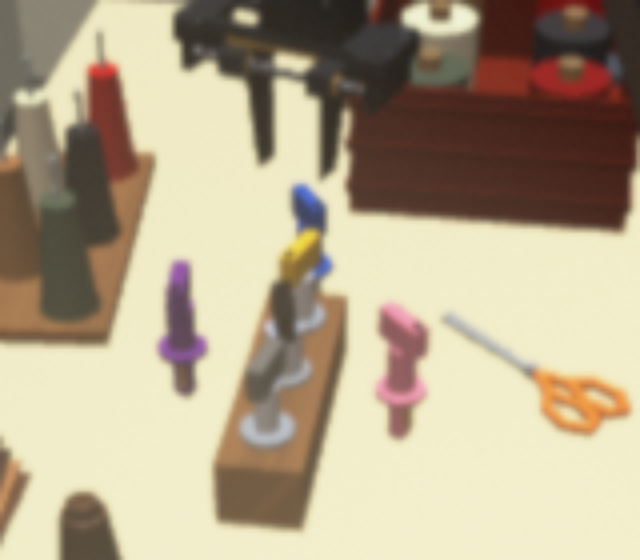

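The fingers stand above and either side of the yellow head, seen at (300,255) in the crop. Descend, grip, and lift slightly.

arm_command(
  increments=[
    [[0, 0, -0.035], 0],
    [[0, 0, -0.065], 0],
    [[0, 0, -0.085], 0],
    [[0, 0, -0.097], 0],
    [[0, 0, -0.097], 0],
    [[0, 0, -0.097], 0],
  ],
)

```text
time: 6.85
ee_pos: [0.5647, -0.318, 0.1303]
orientation: [0.409, 0.577, 0.409, -0.577]
ft_force: [0.2, -0.2, 1.1]
gripper_width: 0.524
```

arm_command(
  increments=[
    [[0, 0, 0], 0],
    [[0, 0, 0], 0],
    [[0, 0, 0], 0],
    [[0, 0, 0], 0],
    [[0, 0, 0], 0],
    [[0, 0, 0], 0],
    [[0, 0, 0], 0],
  ],
  jaw=0.004,
)

```text
time: 7.43
ee_pos: [0.5642, -0.3188, 0.1299]
orientation: [0.409, 0.577, 0.409, -0.577]
ft_force: [-1.3, 0.8, 2.5]
gripper_width: 0.166
```

arm_command(
  increments=[
    [[0, 0, 0.015], 0],
    [[0, 0, 0.04], 0],
    [[0, 0, 0.07], 0],
    [[0, 0, 0.1], 0],
    [[0, 0, 0.13], 0],
    [[0, 0, 0.15], 0],
    [[0, 0, 0.15], 0],
    [[0, 0, 0.15], 0],
  ],
)

```text
time: 8.1
ee_pos: [0.5641, -0.3187, 0.2793]
orientation: [0.409, 0.577, 0.409, -0.577]
ft_force: [-0.2, 0.9, -5.0]
gripper_width: 0.162
```

arm_command(
  increments=[
    [[0.002, 0.015, 0.15], -1.5],
    [[0.008, 0.045, 0.15], -3],
    [[0.014, 0.08, 0.15], -4.5],
    [[0.02, 0.12, 0.15], -6],
    [[0.027, 0.16, 0.15], -7.5],
    [[0.034, 0.2, 0.15], -9],
    [[0.041, 0.24, 0.15], -10.5],
    [[0.048, 0.28, 0.15], -12],
    [[0.054, 0.315, 0.15], -13.5],
    [[0.058, 0.34, 0.15], -15],
    [[0.06, 0.353, 0.15], -17],
    [[0.06, 0.353, 0.15], -17],
  ],
)

```text
time: 9.1
ee_pos: [0.6245, 0.0391, 0.4264]
orientation: [-0.319, -0.629, -0.321, 0.632]
ft_force: [-0.1, -0.6, -4.7]
gripper_width: 0.168
```

arm_command(
  increments=[
    [[0.006, 0.035, -0.02], 0],
    [[0.012, 0.07, -0.04], 0],
    [[0.018, 0.105, -0.065], 0],
    [[0.024, 0.14, -0.09], 0],
    [[0.03, 0.17, -0.115], 0],
    [[0.033, 0.19, -0.13], 0],
    [[0.035, 0.2, -0.14], 0],
    [[0.035, 0.2, -0.14], 0],
    [[0.035, 0.2, -0.14], 0],
  ],
)

```text
time: 9.85
ee_pos: [0.659, 0.2338, 0.2879]
orientation: [-0.319, -0.63, -0.319, 0.632]
ft_force: [0.2, -1.7, -4.1]
gripper_width: 0.163
```

Run:
```python
from h import *
b=imaging.get_image("side"); s=arm.observe(); print(s["ee_pos"],s["orientation"],s["q"].round(2),s["gripper_width"])
w=cloud(b); np.save("w.npy",w); np.save("img.npy",b["img"])
import json; json.dump({k:(b[k].tolist() if hasattr(b[k],"tolist") else b[k]) for k in("fx","fy","cx","cy","world_to_cam")},open("cam.json","w"))
y0,y1,x0,x1=130,330,140,340
save(cv2.resize(b["img"][y0:y1,x0:x1],(600,600),interpolation=cv2.INTER_CUBIC),"hub1.png")
r=np.hypot(w[...,0]-.659,w[...,1]-.234)
for lo,hi in((.17,.18),(.18,.19),(.19,.2),(.2,.21),(.21,.222),(.222,.228),(.23,.25),(.25,.262),(.265,.29)):
    q=w[(r<.06)&(w[...,2]>lo)&(w[...,2]<hi)]
    if len(q): print(lo,len(q),q[:,:2].min(0).round(4),q[:,:2].max(0).round(4),q.mean(0).round(4))
```

```text
[0.65936727 0.23321193 0.28926988] [-0.31913763 -0.63073722 -0.31891126  0.6313615 ] [ 0.25  0.56  1.28 -0.    1.3   0.88] 0.168138911109017
0.17 8 [0.6483 0.236 ] [0.6628 0.2436] [0.654  0.2403 0.1775]
0.18 29 [0.6472 0.2337] [0.6642 0.2441] [0.6543 0.2409 0.1855]
0.19 33 [0.6476 0.2298] [0.6662 0.2471] [0.6553 0.2414 0.1949]
0.2 21 [0.6474 0.2348] [0.6671 0.2477] [0.6564 0.2426 0.2028]
0.21 37 [0.6364 0.2249] [0.6763 0.2558] [0.6509 0.2471 0.2202]
0.222 128 [0.6358 0.2128] [0.6786 0.2566] [0.6549 0.2401 0.2237]
0.23 86 [0.6447 0.2296] [0.6679 0.2482] [0.6536 0.2421 0.2401]
0.25 46 [0.6447 0.2331] [0.6652 0.247 ] [0.6529 0.2421 0.2562]
0.265 155 [0.6378 0.2178] [0.6766 0.2591] [0.6572 0.2475 0.2774]
```

View pics/hub1.png

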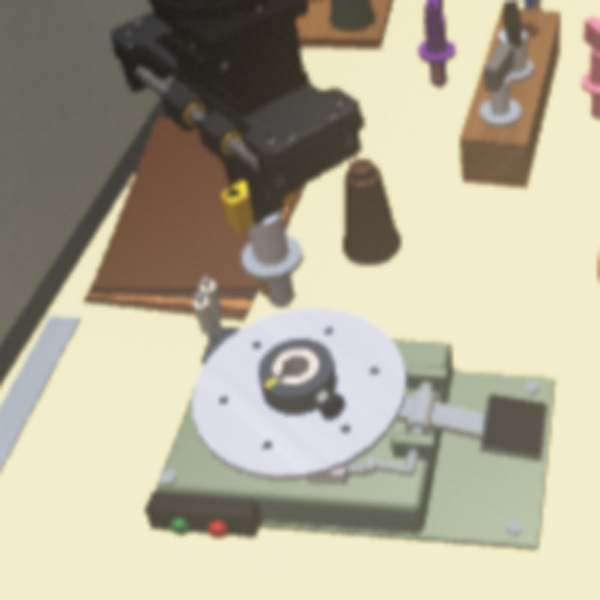

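```bash
cat >> h.py <<'E'
from scipy.optimize import least_squares
def fitm(w,c0,zo,R=None):
    """axis (x,y at height zo+45mm collar underside, tilts dx/dz, dy/dz) from shaft/post points"""
    r=np.hypot(w[...,0]-c0[0],w[...,1]-c0[1]); z=w[...,2]-zo
    s=w[(r<.018)&(z>.008)&(z<.040)]; p=w[(r<.022)&(z>.055)&(z<.086)]
    P=np.vstack([s,p]); rad=np.r_[np.full(len(s),.01),np.full(len(p),.0125)]
    def f(a):
        h=P[:,2]-zo-.045; return (np.hypot(P[:,0]-a[0]-a[2]*h,P[:,1]-a[1]-a[3]*h)-rad)*1000
    o=least_squares(f,[*c0,0,0],loss="soft_l1"); return o.x.round(4),len(s),len(p),np.median(abs(f(o.x))).round(2)
E
python3 - <<'E'
from h import *
import json
w=np.load("w.npy"); img=np.load("img.npy"); cam=json.load(open("cam.json")); cam["world_to_cam"]=np.array(cam["world_to_cam"])
print("mandrel",fitm(w,(.659,.235),.1725))
v=[np.array(proj(cam,(.659,.234,z))) for z in(.175,.22,.265)]; print("vertical proj (crop px)",[((x-[140,130])*3).round() for x in v])
r=np.hypot(w[...,0]-.657,w[...,1]-.236)
P=w[(r<.045)&(w[...,2]>.082)&(w[...,2]<.096)&(r>.022)]
# ignore knob (toward 143deg)
a=np.degrees(np.arctan2(P[:,1]-.236,P[:,0]-.657)); P=P[abs(a-143)>25]
f=lambda c:(np.hypot(P[:,0]-c[0],P[:,1]-c[1])-.030)*1000
o=least_squares(f,[.657,.236],loss="soft_l1"); print("hub cyl",o.x.round(4),len(P),np.median(abs(o.fun)).round(2))
m=(r<.05)&(abs(w[...,2]-.1)<.005)
bright=m&(img.min(2)>150); q=w[bright]; print("white ring",len(q),cv2.fitEllipse((q[:,:2]*1000).astype(np.float32)),q.mean(0))
# outer contour of top face
k=max(cv2.findContours(m.astype(np.uint8),cv2.RETR_EXTERNAL,cv2.CHAIN_APPROX_NONE)[0],key=len)[:,0]; c=w[k[:,1],k[:,0]]
o=least_squares(lambda s:(np.hypot(c[:,0]-s[0],c[:,1]-s[1])-s[2])*1000,[.657,.236,.03],loss="soft_l1"); print("face",o.x.round(4),len(c))
E
```

```text
mandrel (array([ 0.6581,  0.2336, -0.001 , -0.0142]), 83, 125, np.float64(0.75))
vertical proj (crop px) [array([279., 300.]), array([269., 257.]), array([260., 211.])]
hub cyl [0.6578 0.2337] 59 0.5
white ring 107 ((658.7401733398438, 232.0887908935547), (34.583534240722656, 44.26357650756836), 109.86107635498047) [0.65791357 0.23046566 0.09905765]
face [0.6571 0.2353 0.0288] 64
```

Measured on the side cloud, the mandrel axis is within about 1 mm of the hub axis, and the tilt is about 0.8°. I'll lower the tip into the bore, stopping before the key reaches the face.

arm_command(
  increments=[
    [[0, 0, -0.02], 0],
    [[0, 0, -0.045], 0],
    [[0, 0, -0.06], 0],
    [[0, 0, -0.068], 0],
    [[0, 0, -0.073], 0],
    [[0, 0, -0.078], 0],
    [[0, 0, -0.083], 0],
    [[0, 0, -0.087], 0],
    [[0, 0, -0.087], 0],
  ],
)

```text
time: 10.65
ee_pos: [0.6591, 0.2341, 0.2023]
orientation: [-0.319, -0.631, -0.319, 0.631]
ft_force: [-0.7, 0.4, -4.6]
gripper_width: 0.164
```

Run:
```python
from h import *
b=imaging.get_image("side"); s=arm.observe(); print(s["ee_pos"].round(4),s["ft_force"].round(1),s["torque"].round(2),s["gripper_width"])
w=cloud(b); zo=s["ee_pos"][2]-.115; print(fitm(w,(.658,.234),zo))
y=yellow(b)&(np.hypot(w[...,0]-.655,w[...,1]-.24)<.05); q=w[y&(w[...,2]<.11)]; print("mark",q.round(4)[:8], [ang(x-np.array([.6577,.2343])) for x in q[:,:2]])
r=np.hypot(w[...,0]-.6577,w[...,1]-.2343); m=(r>.034)&(r<.055)&(w[...,2]>.080)&(w[...,2]<.1); q=w[m]; print("knob",len(q),q.mean(0),ang(q.mean(0)[:2]-np.array([.6577,.2343])))
Y=np.array([proj(b,(.6577+.024*np.cos(t),.2343+.024*np.sin(t),.1)) for t in np.radians([48,54,60])]); print(Y.round(1), np.argwhere(y&(w[...,2]<.11))[:,::-1].mean(0))
save(cv2.resize(b["img"][170:310,180:320],(600,600),interpolation=cv2.INTER_CUBIC),"hub2.png")
```

```text
[0.6592 0.2342 0.2027] [ 0.2  0.4 -3.4] [-0.08 -0.    0.05] 0.16189920715299527
(array([ 0.6579,  0.2343,  0.0155, -0.0234]), 110, 102, np.float64(1.05))
mark [[0.672  0.2513 0.0986]] [50.0]
knob 56 [0.62105159 0.26219559 0.09169151] 142.7
[[229.1 256.8]
 [229.7 257.4]
 [230.4 258. ]] [230. 257.]
```

View pics/hub2.png

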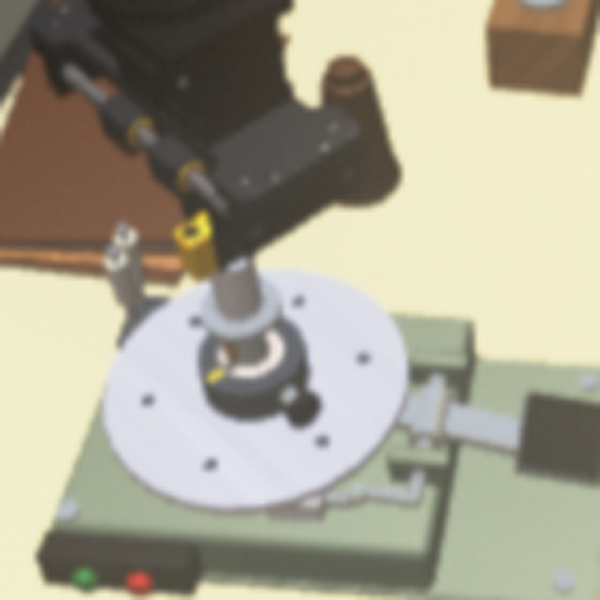

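The shaft is in the bore without side force, and the brass key stands over the mark. The knob gives a keyway angle of about 53°, so I'll turn 1° and feel downwards.

arm_command(
  increments=[
    [[0, 0, -0.002], -1],
    [[0, 0, -0.004], -1],
    [[0, 0, -0.005], -1],
    [[0, 0, -0.006], -1],
    [[0, 0, -0.007], -1],
    [[0, 0, -0.008], -1],
    [[0, 0, -0.009], -1],
    [[0, 0, -0.009], -1],
  ],
)

```text
time: 11.37
ee_pos: [0.6592, 0.2342, 0.1934]
orientation: [-0.314, -0.634, -0.314, 0.634]
ft_force: [-0.6, 0.1, -4.2]
gripper_width: 0.167
```

arm_command(
  increments=[
    [[0, 0, -0.003], 0],
    [[0, 0, -0.006], 0],
    [[0, 0, -0.009], 0],
    [[0, 0, -0.011], 0],
    [[0, 0, -0.013], 0],
    [[0, 0, -0.015], 0],
    [[0, 0, -0.015], 0],
  ],
)

```text
time: 11.95
ee_pos: [0.6593, 0.2343, 0.1791]
orientation: [0.314, 0.634, 0.314, -0.634]
ft_force: [-1.0, -0.7, 3.8]
gripper_width: 0.168
```

The 8 N rise is the ejector spring, touched where expected. Press on to the collar.

arm_command(
  increments=[
    [[0, 0, -0.002], 0],
    [[0, 0, -0.004], 0],
    [[0, 0, -0.006], 0],
    [[0, 0, -0.007], 0],
    [[0, 0, -0.008], 0],
    [[0, 0, -0.009], 0],
    [[0, 0, -0.009], 0],
  ],
)

```text
time: 12.53
ee_pos: [0.6593, 0.2343, 0.1707]
orientation: [0.314, 0.634, 0.314, -0.633]
ft_force: [-3.7, -1.0, 7.9]
gripper_width: 0.164
```

arm_command(
  increments=[
    [[0, 0, -0.001], 0],
    [[0, 0, -0.0015], 0],
    [[0, 0, -0.002], 0],
    [[0, 0, -0.002], 0],
  ],
)

```text
time: 12.87
ee_pos: [0.6594, 0.2343, 0.1699]
orientation: [0.314, 0.634, 0.313, -0.633]
ft_force: [-4.9, -1.3, 14.8]
gripper_width: 0.165
```

arm_command(
  increments=[
    [[0, 0, -0.001], 0],
    [[0, 0, -0.001], 0],
    [[0, 0, -0.001], 0],
  ],
)

```text
time: 13.12
ee_pos: [0.6595, 0.2343, 0.1698]
orientation: [0.314, 0.635, 0.313, -0.633]
ft_force: [-8.1, -2.1, 20.0]
gripper_width: 0.163
```

Run:
```python
from h import *
b=imaging.get_image("side"); s=arm.observe(); print(s["time"],s["ee_pos"].round(4),s["ft_force"].round(1),s["torque"].round(2),s["gripper_width"])
w=cloud(b); r=np.hypot(w[...,0]-.658,w[...,1]-.234)
q=w[(r>.014)&(r<.021)&(w[...,2]>.09)&(w[...,2]<.125)]; print("collar top z (expect .106)",np.median(q[:,2]).round(4),len(q))
m=(abs(w[...,0]-.488)<.018)&(abs(w[...,1]-.222)<.02)&(w[...,2]<.09); print("pedal z",np.median(w[m][:,2]).round(4))
y=yellow(b)&(r<.05)&(w[...,2]>.12); print("head max z (.176)",np.percentile(w[y][:,2],95).round(4))
m=(r>.034)&(r<.055)&(w[...,2]>.080)&(w[...,2]<.1); print("knob ang",ang(w[m].mean(0)[:2]-np.array([.6577,.2343])))
save(cv2.resize(b["img"][180:320,190:330],(600,600),interpolation=cv2.INTER_CUBIC),"home.png")
```

```text
13.1667 [0.6595 0.2344 0.1699] [-7.6 -1.8 20.8] [-0.4   1.68  0.1 ] 0.16784751453242158
collar top z (expect .106) 0.1054 88
pedal z 0.0474
head max z (.176) 0.1833
knob ang 143.1
```

View pics/home.png

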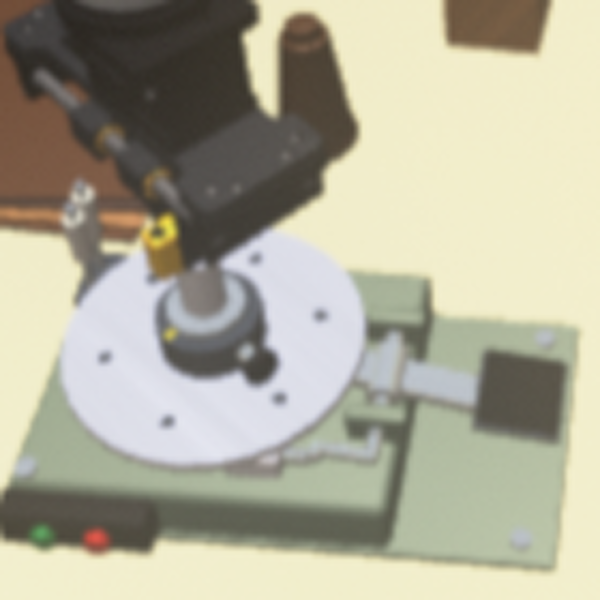

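The collar is flush on the hub, its top at 105 mm where 106 is expected. The pedal is down, the hub hasn't turned, and the push is steady at about 20 N. Handing in.

```bash
python3 -c "
from h import *
print(finish_job())"
```

```text
the job is handed in; nothing more can be done
None
```

The tape winder is ready for you to tighten the locking screw: the brake is on, and the yellow-headed mandrel is fully down in the hub, gripped and pressed home. I handed the job in at about 13 s of the 61 s allowed.

1. **Brake:** I pressed the pedal to its stop with the jaws shut. It stayed down by itself, its top dropping from 70 mm to about 48 mm, and was still at 47 mm in the last check.
2. **Mandrel:** I took the yellow-headed one from the block, lined its key up with the keyway from the camera images, and lowered it into the hub. The key went in without resistance after a 1° correction, so no searching turn was needed.
3. **Seating:** The ejector spring was felt at about 8 N, then about 12 N. After that the push rose sharply, which means the collar is on the hub.

**Last checks:**
- The collar top is at 105 mm, where 106 mm is expected.
- The wrist reads about 20 N of push, with about 8 N of side force.
- The hub has not turned: the locking-screw knob is still at about 143°.

**Disagreed:** the camera put the top of the yellow head at 183 mm, where 176 mm is expected. I put this down to noisy points at the gripper's edge, because the collar reading, the force rise and the arm's own height all say it is home.

I did not take a final picture of the rest of the bench. No unexpected contact force showed at any point.

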